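Empty the catch tray, then take off the spindle cap of unknown thread hand

TASK

The batch is finished: move both round-ended plywood parts from the steel catch tray into the grey tote, then open the machine's spindle for the cutter change. Nobody knows whether its aluminium cap has a left- or a right-hand thread, so find out by trying, unscrew it whichever way it turns and lift it off; finish still holding it upright and still in the gripper, straight above the spindle and well clear of it. Leave everything else where it is.

Things in the scene. Friction and masses are not known exactly. Their poses are not given: they have to be found in the camera images.
- part_a: finished plywood part, 96 mm long (its x) with half-round ends, 34 mm wide (its y), 28 mm high, 60 g, lying flat in the catch tray, roughly along the tray's y; origin at the centre of its underside. part_a and part_b are alike
- part_b: the other finished plywood part, same shape, about 120 mm from part_a along the tray's x
- tray: fixed steel catch tray, 280 (x) x 160 (y) mm outside, walls 4 mm thick and 25 mm high, floor 4 mm thick; origin under its centre, on the bench
- tote: fixed grey plastic tote, open on top, 280 (x) x 180 (y) mm outside, walls 5 mm thick and 58 mm high, floor 5 mm thick; origin under its centre, on the bench
- machine: fixed bench spindle machine, green with a flat steel table 280 (x) x 350 (y) mm whose top is 70 mm above the bench; origin on the bench under the spindle axis (the table reaches from y = -115 to +235 mm). A green motor block, 150 x 110 mm, stands 95 mm above the table, its near face at y = +113 mm
- cap: loose aluminium spindle cap, 0.3 kg: a cup 62 mm across, 34 mm high, mouth down over the spindle, on the machine's table; grip bar on top. Origin: centre of underside, z up. Starts tight, its x along the machine's x. Wrong way: hard stop within 0.15 rad. Right way: turns almost freely, without rising; lifts straight off when 1.0 to 1.6 rad round; stops at about 1.8 rad
- cap_grip (a point): middle of the cap's grip bar, on its axis 49 mm above the underside; the bar is 58 mm long (the cap's x), 22 mm thick (y), from 34 to 64 mm above the underside; grip it across from above with 40 to 60 N. With the give of the grip, the wrong way is felt as over 1 N m once the wrist has turned 0.36 rad, the right way stays under 0.5 N m
- spindle (a point): tip of the spindle on its vertical axis, 94 mm above the bench (24 mm above the machine's table, inside the cap at first). Its coarse two-start thread is left- or right-handed, differing from start to start and hidden by the cap: the cap loosens either clockwise or counter-clockwise
- collar: loose steel spacer collar, 38 mm across, 12 mm high, lying on the machine's table; bystander; origin at the centre of its underside
- spanner: steel open-ended spanner 140 mm long on the machine's table, beyond the cap; bystander
- glue: white plastic glue bottle, 60 mm across, 150 mm tall; bystander; origin at the centre of its underside
- tape: black tape measure, 65 x 35 x 60 mm; bystander; origin at the centre of its underside
- offcut: square-cornered plywood offcut 60 x 40 x 18 mm on the machine's table (not a finished part: those have rounded ends and lie in the tray); bystander; origin at the centre of its underside

How it is judged:
By the outcome, as a careful person would: the job done as asked, in the order asked, and still so for the second after the job is handed in, while the arm keeps its last pose, push and grip.
It also fails if it takes over 67 s, if anything falls off the work surface, if the arm or the gripper's body presses on something with over 40 N, if the wrist force passes 120 N, or if a joint passes its speed limit or range.

ROBOT

A 6-joint arm with a two-finger parallel gripper is mounted at the origin on the work surface. World frame = base frame: x ahead of the robot, y to its left, z up, the work surface at z = 0. Lengths are in m, angles in degrees, forces in N, time in s.
With the tool pointing down it reaches from about 0.25 to 0.725 m from the base axis. Payload 9.7 kg.
Tool frame: the origin (TCP) lies midway between the tips of the shut fingers; the grasp point (between the pads) lies 19 mm behind it; z points along the fingers, y is the line along which they close (so a half turn about z gives the same grasp; the last joint's range is limited). The gripper opens to 85 mm and grips with 20 to 120 N. Pads are 22 mm wide; open, the fingers measure 114 mm over their backs; the gripper's body (76 mm by 85 mm) begins 54 mm behind the grasp point. The pads swing forward as they close: fully open they stand 13 mm farther back than shut.
Start: joints at [-72.021, 4.979, 10.078, 95.1, 0, 90], TCP at [0.17, -0.523, 0.231] pointing down, gripper open.
Joint ranges: [-179.16, 179.16], [-48.56, 103.87], [-65.8, 70.77], [-126.05, 130.52], [-82.76, 87.17], [-180, 180]. Speed limits (degrees/s): [127.2, 127.2, 147.25, 180, 180, 180].

INTERFACE

Orientations are given as [roll, pitch, yaw] about the fixed x, y, z axes, in that order (R = Rz(yaw) Ry(pitch) Rx(roll)).
In Python, from workcell import * gives the robot as it stands.
- The arm moves only by the tool servo_tool, never from a script. Its argument "moves" is a list of rows, each a list of 4 numbers: the shift along the world's x, y, z in normalised numbers (1 is 0.6 m), then the turn about the world's z in a scale on which 1.0 is pi/2 rad. A call has 1 to 20 rows; each row is the pose to reach, as a shift and turn from the pose commanded when the call began; what a row does not reach only later rows make up. A row lasts 1/12 s, in which the tool goes at most 41.7 mm and 7.16 degrees, less where a joint would pass 70% of its speed; a pose out of reach is approached as far as the arm can. Shift and turn numbers lie between -1 and 1, and a call with a number outside is refused. A call with a gripper value outside its range is refused whole. "claw" is the closure, from 0 (fully open) to 1 (shut), set as the call begins (left out, the last holds). The fingers move at their own pace and stop on an object; "force" is the grip in N (left out, the last holds). Time passes only in rows, so rows that repeat a pose let the fingers close. It gives the time, the measured TCP pose, the force, the opening and the grip force at its end, in the units of the state.
- get_obs(): the state, without advancing time (a new reading comes with each control period).
- camera(name): name is "scene" or "top" or "wrist"; returns the picture (480x640x3 uint8, red, green, blue); there is no depth.
- get_calibration(name): a dict with "fx", "fy", "cx", "cy" (pixels), "rvec" (rotation vector, rad) and "tvec" (3), from world to camera coordinates, as OpenCV has them; the wrist camera has in their place "tool_from_camera" (4x4, takes a point from camera to tool coordinates, whose origin is the TCP and whose axes are the flange's). Camera axes: x right, y down, z forward; pixel columns grow to the right and rows downward; lengths in m; the calibration is good to about 2 mm. A picture is of the moment at which its call begins: read the wrist's pose just before it. get_calibration takes no time and is no camera call.
- job_done(): hands the job in; it is judged then, once.
The state is a dict: "time": time; "q": joint angles; "qd": joint speeds; "joint_efforts": joint torques, N m; "ee_pos": TCP position; "tcp_rot": TCP orientation; "wrist_force": force on the tool from outside, world axes, zero at the start; "torque": the same for the moment, N m; "opening": finger opening in m; "grasp_force": force on a finger pad.
Only numpy, scipy, OpenCV 4.12 (cv2) and the standard library are available. Lean on these libraries where they do the work, as an engineer would, in place of code of your own. Each camera call takes 0.05 s, during which the arm holds its last target. There are 200 camera calls.

## Working session

There is one attempt and no reset: what is moved stays moved. The work goes in short steps, Python scripts to look and compute and a tool call to move; the robot and the scene stay as the last step left them, time stands still between calls to the robot, and variables do not carry over. Pictures are saved under pics/ and viewed, at most 10 in all, crops included, and the job is handed in when it is done.

Besides the shell and the picture viewer there is one more tool, called after "Request:" by a JSON object that holds its "method" and its "body". servo_tool: Moves the arm, as the interface text tells. Its arguments: {"type":"object","properties":{"moves":{"type":"array","items":{"type":"array","items":{"type":"number"}}},"claw":{"type":"number"},"force":{"type":"number"}},"required":["moves"]}

```bash
mkdir -p pics
cat > h.py <<'E'
from workcell import *
import numpy as np, cv2
def snap(n,f):
    im=camera(n); cv2.imwrite('pics/'+f,cv2.cvtColor(im,cv2.COLOR_RGB2BGR)); return im
def ray(n,px,z):
    c=get_calibration(n); R=cv2.Rodrigues(np.array(c['rvec'],float))[0]; t=np.array(c['tvec'],float).ravel()
    px=np.atleast_2d(np.array(px,float)); d=np.c_[(px[:,0]-c['cx'])/c['fx'],(px[:,1]-c['cy'])/c['fy'],np.ones(len(px))]@R
    o=-R.T@t; return o+d*((z-o[2])/d[:,2])[:,None]
E
python3 - <<'E'
from h import *
snap('top','t0.png');snap('scene','s0.png')
print(get_obs()); print(get_calibration('top'))
E
```

```text
{'time': 0.1, 'q': array([-7.20235661e+01,  5.00831742e+00,  1.00399422e+01,  9.50987031e+01,
        1.46974926e-03,  9.00028327e+01]), 'qd': array([ 0.05592115,  0.04267074,  0.03238448,  0.05922042, -0.02687635,
        0.01954658]), 'joint_efforts': array([-3.19553155e-04, -5.21562052e+01,  4.65652013e+01,  1.61448464e-02,
       -1.64764799e-05,  1.22527371e-05]), 'ee_pos': array([ 0.16969154, -0.522965  ,  0.23065891]), 'tcp_rot': array([-1.79932922e+02, -1.46643192e-03,  1.79735995e+01]), 'wrist_force': array([0.61355675, 0.19377582, 0.99978952]), 'torque': array([ 0.0226423 , -0.05543545, -0.00041456]), 'grasp_force': 0.0, 'opening': 0.08533544198679775}
{'fx': 492.40574134129406, 'fy': 492.40574134129406, 'cx': 320.6523695879255, 'cy': 239.8687305157306, 'rvec': array([ 2.12365925, -2.13674756,  0.16991518]), 'tvec': array([-0.00653475,  0.60625759,  1.03422919])}
```

View pics/t0.png

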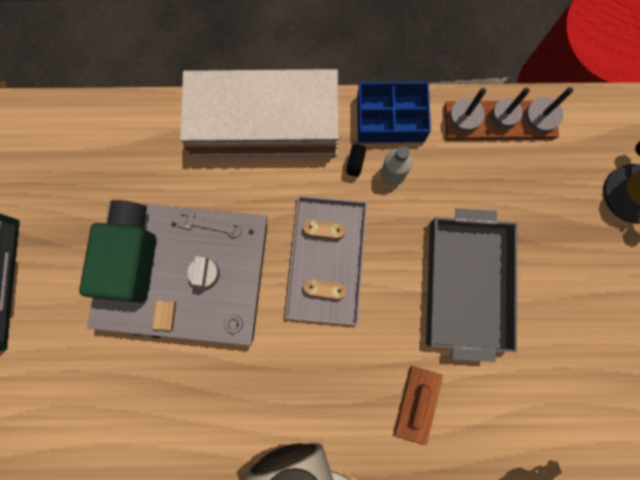

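View pics/s0.png

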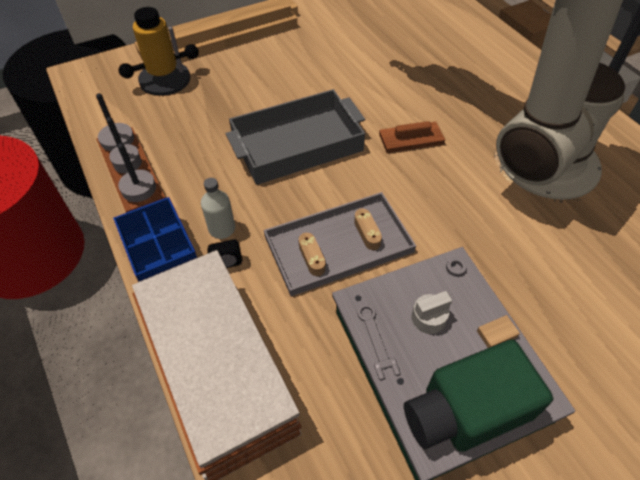

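The top view has +x up and +y left. The parts are at about (324,230) and (325,290), the tote at (473,285), and the cap at (203,272) with its bar nearly vertical in the image. I'll measure them now.

```bash
cat > m.py <<'E'
from h import *
im=cv2.cvtColor(cv2.imread('pics/t0.png'),cv2.COLOR_BGR2HSV)
def blob(roi,lo,hi,z,name):
    x0,y0,x1,y1=roi; m=cv2.inRange(im[y0:y1,x0:x1],lo,hi)
    m=cv2.morphologyEx(m,cv2.MORPH_CLOSE,np.ones((5,5)))
    c=max(cv2.findContours(m,0,2)[0],key=cv2.contourArea)+[[x0,y0]]
    w=ray('top',c[:,0],z)[:,:2]; r=cv2.minAreaRect((w*1000).astype(np.float32))
    b=cv2.boxPoints(r); e=[b[1]-b[0],b[2]-b[1]]; e=max(e,key=np.linalg.norm)
    print(name,'c',np.round(r[0],1),'size',np.round(r[1],1),'long dir',round(np.degrees(np.arctan2(e[1],e[0]))%180,1))
blob((295,212,352,248),(8,70,90),(30,255,255),.032,'far')
blob((295,272,352,308),(8,70,90),(30,255,255),.032,'near')
blob((178,248,228,298),(0,0,150),(180,60,255),.104,'cap')
blob((178,248,228,298),(0,0,195),(180,60,255),.134,'bar')
print('tote rim',ray('top',[(433,220),(516,224),(428,350),(515,350)],.058).round(3).tolist())
print('tray rim',ray('top',[(298,199),(366,202),(286,321),(356,324)],.025).round(3).tolist())
print('machine',ray('top',[(147,206),(267,214),(251,346),(89,330)],.07).round(3).tolist())
print('glue etc',ray('top',[(233,324),(404,155)],[.08]).round(3).tolist())
E
python3 m.py; python3 -c "
import cv2,numpy as np
i=cv2.imread('pics/t0.png');a=i[240:305,170:240];b=i[205:315,285:370]
a=cv2.resize(a,(420,390),interpolation=2);b=cv2.resize(b,(340,440),interpolation=2)
o=np.zeros((440,770,3),np.uint8);o[:390,:420]=a;o[:,430:]=b;cv2.imwrite('pics/c0.png',o)"
```

```text
far c [635.  -17.6] size [95.5 37.8] long dir 82.8
near c [499.7 -18.1] size [96.  37.9] long dir 81.5
cap c [535.1 237.1] size [61.5 59.4] long dir 84.5
bar c [532. 241.] size [25.2 50.7] long dir 174.9
tote rim [[0.648, -0.258, 0.058], [0.637, -0.439, 0.058], [0.368, -0.235, 0.058], [0.367, -0.418, 0.058]]
tray rim [[0.706, 0.041, 0.025], [0.698, -0.114, 0.025], [0.43, 0.067, 0.025], [0.423, -0.087, 0.025]]
machine [[0.681, 0.371, 0.07], [0.661, 0.107, 0.07], [0.379, 0.136, 0.07], [0.414, 0.479, 0.07]]
glue etc [[0.424, 0.173, 0.08], [0.79, -0.195, 0.08]]
```

View pics/c0.png

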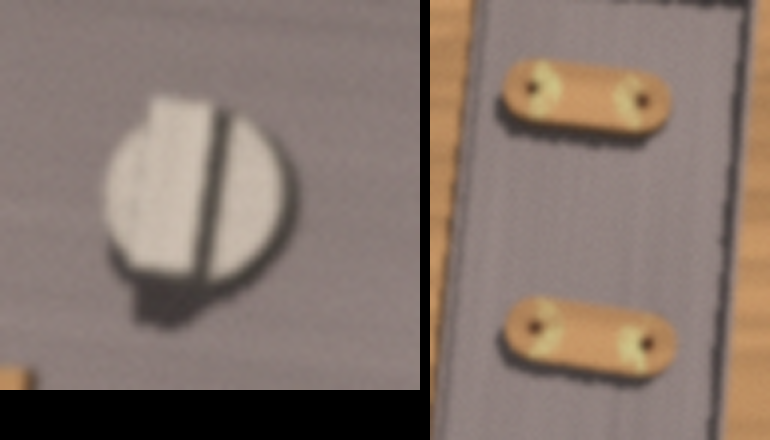

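The crop shows both parts with round ends, their long axes close to world y. The cap's bar runs along about -5°. The sizes match the ones given. Next I move above the near part.

Careful with the scale: shifts go in shares of 0.6 m and turns go in shares of pi/2 rad. That gives: 50.5 cm / 60 = 0.8417, 33.2 cm / 60 = 0.5533, 1.12 rad / 1.5708 = 0.713.

Request:
{"method": "servo_tool", "body": {"moves": [[0.5533,0.8417,-0.15,0.713],[0.5533,0.8417,-0.15,0.713],[0.5533,0.8417,-0.15,0.713],[0.5533,0.8417,-0.15,0.713],[0.5533,0.8417,-0.15,0.713],[0.5533,0.8417,-0.15,0.713],[0.5533,0.8417,-0.15,0.713],[0.5533,0.8417,-0.15,0.713],[0.5533,0.8417,-0.15,0.713],[0.5533,0.8417,-0.15,0.713],[0.5533,0.8417,-0.15,0.713],[0.5533,0.8417,-0.15,0.713],[0.5533,0.8417,-0.15,0.713],[0.5533,0.8417,-0.15,0.713],[0.5533,0.8417,-0.15,0.713],[0.5533,0.8417,-0.15,0.713],[0.5533,0.8417,-0.15,0.713],[0.5533,0.8417,-0.15,0.713],[0.5533,0.8417,-0.15,0.713]], "claw": 0.15, "force": 40}}

```text
time: 1.68
ee_pos: [0.5014, -0.0189, 0.1415]
tcp_rot: [180.0, 0.0, 82.1]
wrist_force: [-0.1, -0.2, -0.3]
opening: 0.0725
grasp_force: 0.0
```

```bash
cat >> h.py <<'E'
from scipy.spatial.transform import Rotation as Ro
def wray(o,px,z):
    c=get_calibration('wrist'); T=np.array(c['tool_from_camera']); R=Ro.from_euler('xyz',o['tcp_rot'],degrees=True).as_matrix()
    px=np.atleast_2d(np.array(px,float)); d=np.c_[(px[:,0]-c['cx'])/c['fx'],(px[:,1]-c['cy'])/c['fy'],np.ones(len(px))]@T[:3,:3].T@R.T
    p=R@T[:3,3]+o['ee_pos']; return p+d*((z-p[2])/d[:,2])[:,None]
def brief():
    o=get_obs(); print({k:np.round(o[k],3).tolist() for k in ('time','ee_pos','tcp_rot','wrist_force','torque','grasp_force','opening')},np.round(o['q'],1)); return o
E
python3 - <<'E'
from h import *
o=brief(); im=snap('wrist','w0.png')
h=cv2.cvtColor(im,cv2.COLOR_RGB2HSV); m=cv2.inRange(h,(8,70,90),(30,255,255)); m=cv2.morphologyEx(m,cv2.MORPH_CLOSE,np.ones((9,9)))
for c in cv2.findContours(m,0,2)[0]:
    if cv2.contourArea(c)>1500:
        w=wray(o,c[:,0],.032)[:,:2]; print(cv2.boundingRect(c),cv2.minAreaRect((w*1000).astype(np.float32)))
E
```

```text
{'time': 1.683, 'ee_pos': [0.501, -0.019, 0.141], 'tcp_rot': [179.998, 0.009, 82.093], 'wrist_force': [-0.139, -0.216, -0.251], 'torque': [-0.038, -0.014, -0.086], 'grasp_force': 0.0, 'opening': 0.073} [-2.2 -2.5 -7.5 85.  -0.  95.7]
(210, 317, 219, 130) ((483.6821594238281, -146.3414764404297), (125.54158020019531, 179.75439453125), 81.99497985839844)
(294, 167, 51, 130) ((501.3926086425781, -19.730342864990234), (95.00366973876953, 35.059181213378906), 80.8266372680664)
(477, 135, 71, 138) ((636.9139404296875, -18.806934356689453), (95.70599365234375, 38.563045501708984), 78.90473175048828)
(0, 0, 640, 454) ((498.8326721191406, -46.29057312011719), (342.4086608886719, 553.7648315429688), 81.8780746459961)
```

View pics/w0.png

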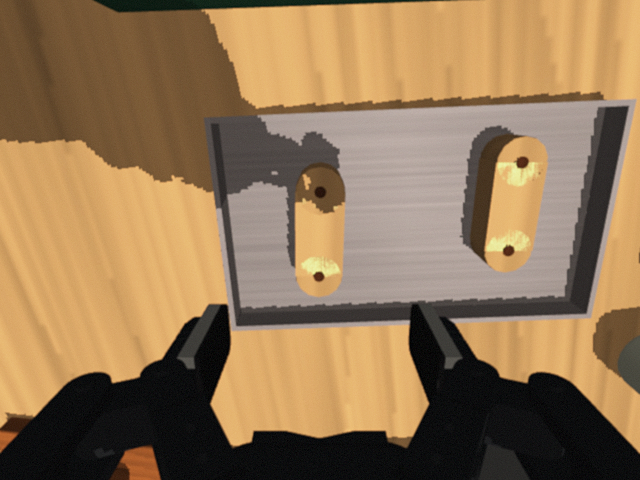

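The wrist view shows the near part at (320,230), centred at (0.501, -0.020). The far part is at (515,200), about (0.638, -0.019). I'll descend and grasp.

In the tool's units: -13.5 cm / 60 = -0.225, -12.5 cm / 60 = -0.2083.

Request:
{"method": "servo_tool", "body": {"moves": [[0,0,-0.0667,0],[0,0,-0.1333,0],[0,0,-0.1833,0],[0,0,-0.2083,0],[0,0,-0.225,0],[0,0,-0.225,0],[0,0,-0.225,0]]}}

```text
time: 2.32
ee_pos: [0.502, -0.0187, 0.0071]
tcp_rot: [180.0, -0.0, 82.1]
wrist_force: [1.4, 0.3, 0.5]
opening: 0.0723
grasp_force: 0.0
```

Request:
{"method": "servo_tool", "body": {"moves": [[0,0,0,0],[0,0,0,0],[0,0,0,0],[0,0,0,0],[0,0,0,0],[0,0,0,0],[0,0,0,0],[0,0,0,0],[0,0,0,0],[0,0,0,0]], "claw": 1, "force": 40}}

```text
time: 3.15
ee_pos: [0.5027, -0.0182, 0.0076]
tcp_rot: [179.9, -0.0, 82.2]
wrist_force: [0.5, -0.9, 5.1]
opening: 0.0334
grasp_force: 40.7
```

In the tool's units: 13 cm / 60 = 0.2167, 10 cm / 60 = 0.1667.

Request:
{"method": "servo_tool", "body": {"moves": [[0,0,0.0333,0],[0,0,0.1,0],[0,0,0.1667,0],[0,0,0.2167,0],[0,0,0.2167,0],[0,0,0.2167,0]]}}

```text
time: 3.65
ee_pos: [0.5029, -0.0181, 0.1385]
tcp_rot: [179.8, -0.0, 82.2]
wrist_force: [0.4, -0.1, -0.9]
opening: 0.0332
grasp_force: 40.0
```

In the tool's units: -31.5 cm / 60 = -0.525, -12.8 cm / 60 = -0.2133, 0.05 rad / 1.5708 = 0.0318.

Request:
{"method": "servo_tool", "body": {"moves": [[-0.0083,-0.0667,0,0.0318],[-0.0233,-0.1333,0,0.0318],[-0.0367,-0.2,0,0.0318],[-0.05,-0.2667,0,0.0318],[-0.0633,-0.3333,0,0.0318],[-0.0767,-0.4,0,0.0318],[-0.09,-0.4667,0,0.0318],[-0.1,-0.525,0,0.0318],[-0.1,-0.525,0,0.0318],[-0.1,-0.525,0,0.0318],[-0.1,-0.525,0,0.0318],[-0.1,-0.525,-0.0667,0.0318],[-0.1,-0.525,-0.1333,0.0318],[-0.1,-0.525,-0.1833,0.0318],[-0.1,-0.525,-0.205,0.0318],[-0.1,-0.525,-0.2133,0.0318],[-0.1,-0.525,-0.2133,0.0318],[-0.1,-0.525,-0.2133,0.0318]]}}

```text
time: 5.15
ee_pos: [0.442, -0.3314, 0.008]
tcp_rot: [-180.0, -0.0, 85.1]
wrist_force: [0.0, 1.0, -0.2]
opening: 0.0334
grasp_force: 41.9
```

Request:
{"method": "servo_tool", "body": {"moves": [[0,0,0,0],[0,0,0,0],[0,0,0,0],[0,0,0,0],[0,0,0,0],[0,0,0,0]], "claw": 0.25}}

```text
time: 5.65
ee_pos: [0.4418, -0.3332, 0.0083]
tcp_rot: [180.0, -0.0, 85.0]
wrist_force: [-0.4, 0.4, -0.7]
opening: 0.0644
grasp_force: 0.0
```

In the tool's units: 31.4 cm / 60 = 0.5233, 28.8 cm / 60 = 0.48, -0.08 rad / 1.5708 = -0.0509.

Request:
{"method": "servo_tool", "body": {"moves": [[0,0,0.0667,0],[0,0,0.1333,0],[0,0,0.2,0],[0,0,0.2167,0],[0.0333,0.0533,0.2167,-0.0509],[0.0667,0.1067,0.2167,-0.0509],[0.1,0.16,0.2167,-0.0509],[0.1333,0.2133,0.2167,-0.0509],[0.1667,0.2667,0.2167,-0.0509],[0.2,0.32,0.2167,-0.0509],[0.2333,0.3733,0.2167,-0.0509],[0.2667,0.4267,0.2167,-0.0509],[0.3,0.48,0.2167,-0.0509],[0.3267,0.5233,0.2167,-0.0509],[0.3267,0.5233,0.2167,-0.0509],[0.3267,0.5233,0.2167,-0.0509],[0.3267,0.5233,0.2167,-0.0509]]}}

```text
time: 7.07
ee_pos: [0.6376, -0.0193, 0.1379]
tcp_rot: [-180.0, 0.0, 80.4]
wrist_force: [0.2, -0.2, -0.4]
opening: 0.0641
grasp_force: 0.0
```

In the tool's units: -13.2 cm / 60 = -0.22, -12.5 cm / 60 = -0.2083.

Request:
{"method": "servo_tool", "body": {"moves": [[0,0,-0.0667,0],[0,0,-0.1333,0],[0,0,-0.1833,0],[0,0,-0.2083,0],[0,0,-0.22,0],[0,0,-0.22,0],[0,0,-0.22,0]]}}

```text
time: 7.65
ee_pos: [0.6381, -0.0199, 0.0075]
tcp_rot: [179.9, -0.0, 80.4]
wrist_force: [0.1, -0.3, 0.3]
opening: 0.0638
grasp_force: 0.0
```

Request:
{"method": "servo_tool", "body": {"moves": [[0,0,0,0],[0,0,0,0],[0,0,0,0],[0,0,0,0],[0,0,0,0],[0,0,0,0],[0,0,0,0],[0,0,0,0],[0,0,0,0],[0,0,0,0]], "claw": 1}}

```text
time: 8.48
ee_pos: [0.6389, -0.0193, 0.0082]
tcp_rot: [179.8, -0.0, 80.4]
wrist_force: [-0.2, -0.6, 5.3]
opening: 0.0333
grasp_force: 40.9
```

In the tool's units: 13 cm / 60 = 0.2167, 10 cm / 60 = 0.1667.

Request:
{"method": "servo_tool", "body": {"moves": [[0,0,0.0333,0],[0,0,0.1,0],[0,0,0.1667,0],[0,0,0.2167,0],[0,0,0.2167,0],[0,0,0.2167,0]]}}

```text
time: 8.98
ee_pos: [0.639, -0.0191, 0.1392]
tcp_rot: [179.7, -0.0, 80.4]
wrist_force: [0.3, -0.9, -2.1]
opening: 0.0332
grasp_force: 40.1
```

In the tool's units: -32.4 cm / 60 = -0.54, -7.2 cm / 60 = -0.12, 0.08 rad / 1.5708 = 0.0509.

Request:
{"method": "servo_tool", "body": {"moves": [[-0.015,-0.0667,0,0.0509],[-0.03,-0.1333,0,0.0509],[-0.045,-0.2,0,0.0509],[-0.06,-0.2667,0,0.0509],[-0.075,-0.3333,0,0.0509],[-0.09,-0.4,0,0.0509],[-0.105,-0.4667,0,0.0509],[-0.12,-0.54,0,0.0509],[-0.12,-0.54,0,0.0509],[-0.12,-0.54,0,0.0509],[-0.12,-0.54,0,0.0509],[-0.12,-0.54,-0.0667,0.0509],[-0.12,-0.54,-0.1333,0.0509],[-0.12,-0.54,-0.1833,0.0509],[-0.12,-0.54,-0.205,0.0509],[-0.12,-0.54,-0.2133,0.0509],[-0.12,-0.54,-0.2133,0.0509],[-0.12,-0.54,-0.2133,0.0509]]}}

```text
time: 10.48
ee_pos: [0.5665, -0.3419, 0.0091]
tcp_rot: [180.0, 0.0, 85.1]
wrist_force: [0.4, -0.6, -1.8]
opening: 0.0333
grasp_force: 40.8
```

Request:
{"method": "servo_tool", "body": {"moves": [[0,0,0,0],[0,0,0,0],[0,0,0,0],[0,0,0,0],[0,0,0,0],[0,0,0,0]], "claw": 0.25}}

```text
time: 10.98
ee_pos: [0.5658, -0.3432, 0.0083]
tcp_rot: [-180.0, 0.0, 85.0]
wrist_force: [-0.6, 0.3, -0.1]
opening: 0.064
grasp_force: 0.0
```

In the tool's units: 24 cm / 60 = 0.4, 20 cm / 60 = 0.3333.

Request:
{"method": "servo_tool", "body": {"moves": [[0,0,0.0667,0],[0,0,0.1333,0],[0,0,0.2,0],[0,0,0.2667,0],[0,0,0.3333,0],[0,0,0.4,0],[0,0,0.4,0],[0,0,0.4,0]]}}

```text
time: 11.65
ee_pos: [0.5667, -0.3438, 0.2517]
tcp_rot: [179.7, 0.1, 85.0]
wrist_force: [-0.3, -0.5, -1.0]
opening: 0.0641
grasp_force: 0.0
```

In the tool's units: 58.2 cm / 60 = 0.97, -3.2 cm / 60 = -0.0533, 1.56 rad / 1.5708 = 0.9931.

Request:
{"method": "servo_tool", "body": {"moves": [[-0.0033,0.0667,0,0.0764],[-0.0067,0.1333,0,0.1528],[-0.01,0.2,0,0.2292],[-0.0133,0.2667,0,0.3056],[-0.0167,0.3333,0,0.382],[-0.02,0.4,0,0.4584],[-0.025,0.4667,0,0.5348],[-0.03,0.5333,0,0.6112],[-0.0333,0.6,0,0.6875],[-0.0367,0.6667,0,0.7639],[-0.04,0.7333,0,0.8403],[-0.0433,0.8,0,0.9167],[-0.0483,0.8667,0,0.9931],[-0.0533,0.9333,0,0.9931],[-0.0533,0.97,0,0.9931],[-0.0533,0.97,0,0.9931],[-0.0533,0.97,0,0.9931],[-0.0533,0.97,0,0.9931],[-0.0533,0.97,0,0.9931]]}}

```text
time: 13.23
ee_pos: [0.5338, 0.2378, 0.2478]
tcp_rot: [-180.0, -0.0, 174.3]
wrist_force: [0.3, -0.7, 0.4]
opening: 0.0644
grasp_force: 0.0
```

Run:
```python
from h import *
o=brief(); im=snap('wrist','w1.png'); snap('top','t1.png')
t=cv2.imread('pics/t1.png')[210:360,415:530]; w=cv2.imread('pics/w1.png')
out=np.zeros((480,790,3),np.uint8)
out[:450,:345]=cv2.resize(t,(345,450)); out[:333,346:]=cv2.resize(w,(444,333))
cv2.imwrite('pics/c1.png',out)
h=cv2.cvtColor(im,cv2.COLOR_RGB2HSV); m=cv2.inRange(h,(0,0,150),(180,50,255))
for c in cv2.findContours(m,0,2)[0]:
    if cv2.contourArea(c)>1000: 
        print(cv2.boundingRect(c),cv2.contourArea(c))
        for z in (.104,.134): print(z,cv2.minAreaRect((wray(o,c[:,0],z)[:,:2]*1000).astype(np.float32)))
```

```text
{'time': 13.233, 'ee_pos': [0.534, 0.238, 0.248], 'tcp_rot': [-179.968, -0.033, 174.327], 'wrist_force': [0.252, -0.744, 0.426], 'torque': [-0.021, -0.011, -0.027], 'grasp_force': 0.0, 'opening': 0.064} [24.  10.3 17.8 97.6 -0.  29.7]
(0, 115, 164, 247) 30275.0
0.104 ((540.4257202148438, 44.258785247802734), (105.17011260986328, 209.83599853515625), 84.27572631835938)
0.134 ((531.3906860351562, 65.28620147705078), (94.18678283691406, 187.9219512939453), 84.27572631835938)
(526, 33, 100, 62) 3883.0
0.104 ((439.32293701171875, 425.39361572265625), (61.87791442871094, 38.75077819824219), 83.76432037353516)
0.134 ((440.8464660644531, 406.61761474609375), (55.41572189331055, 34.70388412475586), 83.76419067382812)
(168, 29, 305, 318) 65323.0
0.104 ((526.0126953125, 253.65481567382812), (237.8276824951172, 248.76898193359375), 83.83113861083984)
0.134 ((518.48291015625, 252.8141326904297), (212.99034118652344, 222.78909301757812), 83.8311538696289)
```

View pics/w1.png

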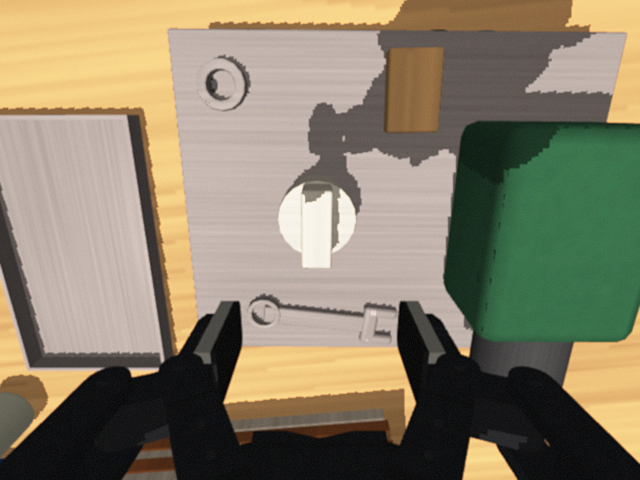

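View pics/c1.png

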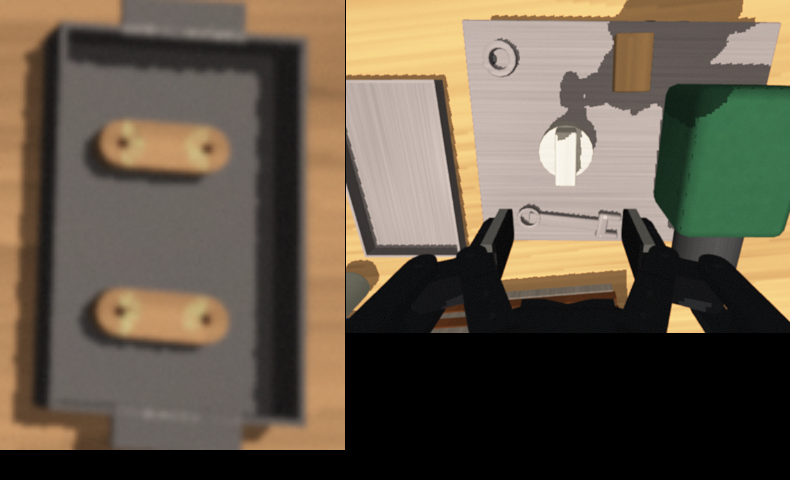

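Both parts lie flat in the tote. In the wrist view the cap disc is centred near (317,218). The bar's top face runs from (302–332, 182) to (302–331, 268), in line with the fingers.

Run:
```python
from h import *
o=get_obs()
im=cv2.cvtColor(cv2.imread('pics/w1.png'),cv2.COLOR_BGR2HSV)
m=cv2.inRange(im[170:280,265:370],(0,0,222),(180,70,255)); m=cv2.morphologyEx(m,cv2.MORPH_OPEN,np.ones((3,3)))
c=max(cv2.findContours(m,0,2)[0],key=cv2.contourArea)+[[265,170]]; print(cv2.boundingRect(c))
print('disc L/R',wray(o,[(278,218),(357,218),(317,218)],.104).round(4).tolist())
print('bar corners',wray(o,[(302,184),(333,184),(302,268),(331,268)],.134).round(4).tolist(), wray(o,[(317,225.5)],.134).round(4))
```

```text
(278, 186, 54, 82)
disc L/R [[0.529, 0.2056, 0.104], [0.5352, 0.2675, 0.104], [0.5321, 0.2361, 0.104]]
bar corners [[0.4989, 0.2293, 0.134], [0.501, 0.2505, 0.134], [0.5608, 0.2222, 0.134], [0.5629, 0.2435, 0.134]] [[0.5294 0.2365 0.134 ]]
```

In the tool's units: -14.1 cm / 60 = -0.235, -13 cm / 60 = -0.2167.

Request:
{"method": "servo_tool", "body": {"moves": [[-0.0033,-0.0017,-0.0667,0],[-0.005,-0.0017,-0.1333,0],[-0.005,-0.0017,-0.1833,0],[-0.005,-0.0017,-0.2167,0],[-0.005,-0.0017,-0.235,0],[-0.005,-0.0017,-0.235,0],[-0.005,-0.0017,-0.235,0]]}}

```text
time: 13.92
ee_pos: [0.5311, 0.2375, 0.1081]
tcp_rot: [180.0, 0.0, 174.4]
wrist_force: [0.4, -0.1, 1.0]
opening: 0.0642
grasp_force: 0.0
```

Request:
{"method": "servo_tool", "body": {"moves": [[0,0,0,0],[0,0,0,0],[0,0,0,0],[0,0,0,0],[0,0,0,0],[0,0,0,0],[0,0,0,0],[0,0,0,0],[0,0,0,0],[0,0,0,0],[0,0,0,0]], "claw": 1, "force": 55}}

```text
time: 14.83
ee_pos: [0.5313, 0.2378, 0.1086]
tcp_rot: [180.0, 0.1, 174.4]
wrist_force: [-0.5, -2.0, 5.4]
opening: 0.0211
grasp_force: 53.9
```

```bash
python3 -c "
from h import *
brief()"
```

```text
{'time': 14.833, 'ee_pos': [0.531, 0.238, 0.109], 'tcp_rot': [179.979, 0.105, 174.384], 'wrist_force': [-0.52, -1.98, 5.417], 'torque': [-0.477, 0.118, -0.043], 'grasp_force': 53.911, 'opening': 0.021} [24.1  8.6  0.5 81.8 -0.  29.7]
```

In the tool's units: 0.04 rad / 1.5708 = 0.0255.

Request:
{"method": "servo_tool", "body": {"moves": [[0,0,0,0.0255],[0,0,0,0.0509],[0,0,0,0.0764],[0,0,0,0.1019],[0,0,0,0.1273],[0,0,0,0.1528],[0,0,0,0.1528]]}}

```text
time: 15.42
ee_pos: [0.5317, 0.2367, 0.1087]
tcp_rot: [-179.9, 0.1, -171.9]
wrist_force: [0.2, -7.7, 6.0]
opening: 0.0213
grasp_force: 65.6
```

```bash
python3 -c "
from h import *
brief()"
```

```text
{'time': 15.417, 'ee_pos': [0.532, 0.237, 0.109], 'tcp_rot': [-179.895, 0.128, -171.921], 'wrist_force': [0.187, -7.655, 6.021], 'torque': [-1.48, -0.071, -1.641], 'grasp_force': 65.574, 'opening': 0.021} [24.1  8.6  0.5 81.8 -0.1 16. ]
```

Counter-clockwise already gives 1.6 N m at 0.24 rad, which looks like the stop. I'll try clockwise.

In the tool's units: -0.36 rad / 1.5708 = -0.2292.

Request:
{"method": "servo_tool", "body": {"moves": [[0,0,0,-0.0382],[0,0,0,-0.0764],[0,0,0,-0.1146],[0,0,0,-0.1528],[0,0,0,-0.191],[0,0,0,-0.2292],[0,0,0,-0.2674],[0,0,0,-0.3056],[0,0,0,-0.3438],[0,0,0,-0.382],[0,0,0,-0.382]]}}

```text
time: 16.33
ee_pos: [0.5309, 0.238, 0.1086]
tcp_rot: [179.9, 0.0, 153.6]
wrist_force: [-2.4, -1.3, 6.2]
opening: 0.0211
grasp_force: 54.6
```

```bash
python3 -c "
from h import *
brief()"
```

```text
{'time': 16.333, 'ee_pos': [0.531, 0.238, 0.109], 'tcp_rot': [179.942, 0.034, 153.561], 'wrist_force': [-2.397, -1.298, 6.238], 'torque': [-0.23, 0.563, -0.14], 'grasp_force': 54.579, 'opening': 0.021} [24.1  8.6  0.4 81.8  0.  50.6]
```

Clockwise is free, at 0.14 N m. I'll continue to about 1.3 rad.

In the tool's units: -0.94 rad / 1.5708 = -0.5984.

Request:
{"method": "servo_tool", "body": {"moves": [[0,0,0,-0.0509],[0,0,0,-0.1019],[0,0,0,-0.1528],[0,0,0,-0.2037],[0,0,0,-0.2546],[0,0,0,-0.3056],[0,0,0,-0.3565],[0,0,0,-0.4074],[0,0,0,-0.4584],[0,0,0,-0.5093],[0,0,0,-0.5602],[0,0,0,-0.5984],[0,0,0,-0.5984],[0,0,0,-0.5984]]}}

```text
time: 17.5
ee_pos: [0.5314, 0.2383, 0.1086]
tcp_rot: [179.9, -0.0, 100.0]
wrist_force: [0.4, 0.0, 5.2]
opening: 0.0209
grasp_force: 54.4
```

```bash
python3 -c "
from h import *
brief()"
```

```text
{'time': 17.5, 'ee_pos': [0.531, 0.238, 0.109], 'tcp_rot': [179.87, -0.047, 99.969], 'wrist_force': [0.374, 0.039, 5.189], 'torque': [0.114, -0.078, -0.094], 'grasp_force': 54.406, 'opening': 0.021} [ 24.1   8.6   0.5  81.7   0.  104.2]
```

In the tool's units: 0.4 cm / 60 = 0.0067, 0.3 cm / 60 = 0.005.

Request:
{"method": "servo_tool", "body": {"moves": [[0,0,0.0017,0],[0,0,0.0033,0],[0,0,0.005,0],[0,0,0.0067,0],[0,0,0.0067,0]]}}

```text
time: 17.92
ee_pos: [0.531, 0.2377, 0.111]
tcp_rot: [180.0, 0.0, 99.9]
wrist_force: [5.0, -0.7, -5.1]
opening: 0.0208
grasp_force: 53.8
```

In the tool's units: 1.6 cm / 60 = 0.0267, 1.2 cm / 60 = 0.02.

Request:
{"method": "servo_tool", "body": {"moves": [[0,0,0.0067,0],[0,0,0.0133,0],[0,0,0.02,0],[0,0,0.0267,0],[0,0,0.0267,0]]}}

```text
time: 18.33
ee_pos: [0.5309, 0.2378, 0.1279]
tcp_rot: [180.0, -0.0, 99.9]
wrist_force: [2.7, -1.0, -0.6]
opening: 0.0208
grasp_force: 54.8
```

In the tool's units: 11 cm / 60 = 0.1833, 10 cm / 60 = 0.1667.

Request:
{"method": "servo_tool", "body": {"moves": [[0,0,0.0167,0],[0,0,0.0333,0],[0,0,0.0667,0],[0,0,0.1,0],[0,0,0.1333,0],[0,0,0.1667,0],[0,0,0.1833,0],[0,0,0.1833,0],[0,0,0.1833,0],[0,0,0.1833,0],[0,0,0.1833,0],[0,0,0.1833,0]]}}

```text
time: 19.33
ee_pos: [0.5304, 0.2377, 0.2361]
tcp_rot: [-179.9, 0.0, 99.9]
wrist_force: [0.9, -0.5, -2.9]
opening: 0.0212
grasp_force: 54.9
```

Run:
```python
from h import *
brief(); s=snap('scene','s2.png'); w=snap('wrist','w2.png')
a=cv2.imread('pics/s2.png')[150:420,320:600]; b=cv2.imread('pics/w2.png')
o=np.zeros((400,790,3),np.uint8); o[:376,:390]=cv2.resize(a,(390,376)); o[:293,400:]=cv2.resize(b,(390,293)); cv2.imwrite('pics/c2.png',o)
```

```text
{'time': 19.333, 'ee_pos': [0.53, 0.238, 0.236], 'tcp_rot': [-179.893, 0.026, 99.914], 'wrist_force': [0.935, -0.471, -2.904], 'torque': [0.042, -0.075, 0.015], 'grasp_force': 54.939, 'opening': 0.021} [ 24.1   9.6  15.7  96.2   0.  104.2]
```

View pics/c2.png

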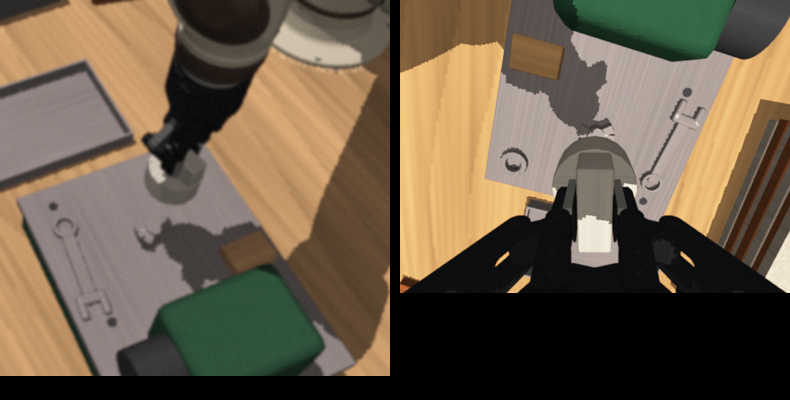

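The pictures show the cap in the gripper, upright, about 13 cm above its seat. The bare spindle is visible below at (145,232), and the collar, spanner and offcut are undisturbed. I'm handing the job in.

```bash
python3 -c "
from workcell import *
print(job_done())"
```

```text
the job is handed in; nothing more can be done
None
```

Both parts are in the tote, and the cap unscrewed clockwise (left-hand thread) and is held upright about 10 cm above the spindle tip; I handed the job in about 19 s into the 67 s limit.

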